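# Start the suction-table pump with its three-position hand starter

### The arm

A 6-joint arm with a two-finger parallel gripper is mounted at the origin on the work surface. World frame = base frame: x ahead of the robot, y to its left, z up, the work surface at z = 0. Lengths are in m, angles in rad, forces in N, time in s.
With the tool pointing down it reaches from about 0.275 to 0.725 m from the base axis. Payload 15.9 kg.
Tool frame: the origin (TCP) lies midway between the tips of the shut fingers; the grasp point (between the pads) lies bot.grip_point_offset behind it (bot.grip_point_offset is the distance from the TCP to the grasp point, in m); z points along the fingers, y is the line along which they close (so a half turn about z gives the same grasp; the last joint's range is limited). The gripper opens to 85 mm and grips with 20 to 120 N. Pads are 22 mm wide; open, the fingers measure 114 mm over their backs; the gripper's body (76 mm by 85 mm) begins 54 mm behind the grasp point. The pads swing forward as they close: fully open they stand 13 mm farther back than shut.
Start: joints at [0, 0.213, -0.034, 1.323, 0, 1.571], TCP at [0.5, -0, 0.231] pointing down, gripper open.
Joint ranges: [-2.98, 2.98], [-0.74, 1.72], [-1.14, 1.35], [-2.1, 2.04], [-1.57, 1.44], [-3.14, 3.14]. Speed limits (rad/s): [1.89, 1.89, 2.39, 2.57, 3.14, 3.14].

### API

Orientations are given as a rotation vector (axis times angle).
In Python, from station import readout, viewer, ticket, bot gives the robot as it stands.
- The arm moves only by the shell command python3 -m creep 'ROWS' [FORCE]. ROWS is JSON, a list of rows, each a list of 7 numbers: the turn, a rotation vector about the tool's x, y, z in rad, then the shift along the tool's x, y, z in m, then the finger opening in m, from 0 to 0.0854. In form: [[rx, ry, rz, dx, dy, dz, claw], ...]. A call has 1 to 20 rows; each row is the pose to reach, as a shift and turn from the pose commanded when the call began, along the tool's axes at that moment; what a row does not reach only later rows make up. A row lasts 1/10 s, in which the tool goes at most 50 mm and 8.59 degrees, less where a joint would pass 70% of its speed; a pose out of reach is approached as far as the arm can. A call with a gripper value outside its range is refused whole. The fingers move at their own pace and stop on an object; FORCE is the grip in N (left out, the last holds). Time passes only in rows, so rows that repeat a pose let the fingers close. It gives the time, the measured TCP pose, the force, the opening and the grip force at its end, in the units of the state.
- readout.sense(): the state, without advancing time (a new reading comes with each control period).
- viewer.capture(name): name is "scene" or "side" or "wrist"; returns a dict with "pixels" (420x560x3 uint8, red, green, blue), "range_z" (420x560 float32, m along the optical axis (not along the pixel's ray), 0 where there is no reading), "fx", "fy", "cx", "cy" (pixels), "R" (3x3) and "t" (3): a world point X has camera coordinates R X + t; the wrist camera has in their place "tool_from_camera" (4x4, takes a point from camera to tool coordinates, whose origin is the TCP and whose axes are the flange's). Camera axes: x right, y down, z forward; pixel columns grow to the right and rows downward; lengths in m; the calibration is good to about 2 mm. A picture is of the moment at which its call begins: read the wrist's pose just before it.
- ticket.hand_in(): hands the job in; it is judged then, once.
The state is a dict: "t": time; "qpos": joint angles; "dq": joint speeds; "joint_torque": joint torques, N m; "ee_pos": TCP position; "orientation": TCP orientation; "ft_force": force on the tool from outside, world axes, zero at the start; "torque": the same for the moment, N m; "width": finger opening in m; "finger_force": force on a finger pad.
Only numpy, scipy, OpenCV 4.12 (cv2) and the standard library are available. Lean on these libraries where they do the work, as an engineer would, in place of code of your own. Each camera call takes 0.05 s, during which the arm holds its last target. There are 200 camera calls.

### The job

Start the vacuum pump of the suction table with its hand starter, the box with the long bar handle: turn the handle clockwise from off (dot) to the middle start position (one bar), let go of it there for a full second while the pump runs up, then take it again and turn it on clockwise to run (two bars) and leave it there. Do not alter the round regulator dial on the other box or disturb the jar, the weight or the brush.

Things in the scene. Friction and masses are not known exactly. Their poses are not given: they have to be found in the camera images.
- starter: Grey starter box, fixed, left or right of the regulator box, turned up to 0.5 rad. 150 x 130 x 100 mm, bar handle on top. Origin: centre of its underside. On top, 61 mm from the handle's axis, three flat raised black marks: a dot (off) at +1.3 rad from the box's x axis (anticlockwise from above), one bar (start) along its x axis, two bars (run) at -1.3 rad.
- starter_axis (a point): Point on the handle's vertical turning axis, level with the top of the handle bar, 145 mm above the table. Its x axis is the box's x axis, z up.
- handle (a joint): Starter handle's angle, rad, growing clockwise from above: 0 off, 1.3 start, 2.6 run; stops 0.04 beyond off and run. Sprung detents: let go, it snaps to the nearest of the three, within about 0.05; turning out of one takes up to 0.25 N m. The direction from axis to nose, anticlockwise from the box's x axis, is 1.3 minus this value.
- handle_nose (a point): Tip of the handle's low pointer nose, 60 mm from the axis, 121 mm above the table; its x axis points along the bar, outward. The handle is a black bar 86 mm long, 16 wide, 30 high (115 to 145 mm above the table) on a hub 40 mm across (103 to 117 mm); it reaches 51 mm from the axis on the nose side, 35 mm on the other. A white line on top also marks the nose side.
- regulator: Regulator box, a bystander: same grey fixed box, 150 x 130 x 100 mm, but with a round knob on top. Origin at the centre of its underside.
- dial_mark (a point): End of the white line on the regulator's round black dial (68 mm across, top 135 mm above the table), 28 mm from the dial's axis; it shows where the dial is set. The dial must stay as it is.
- jar: Glass jar with a white lid, 68 mm across, 110 mm high, loose bystander. Origin at the centre of its underside.
- weight: Steel hold-down weight, 64 mm across, 70 mm high with a small knob, 0.7 kg, loose bystander. Origin at the centre of its underside.
- brush: Wooden brush, 180 mm long, lying on the table, loose bystander.

How it is judged:
On the way:
1. the handle stands at the middle start position, untouched by the robot, for one second (value of joint handle between 1.1 and 1.5 rad and contact force between starter and anything else below 0.1 N), for 1 s.
At the end, for the whole second after the job is handed in: The handle rests at run (within 0.15 rad of 2.6), the regulator dial's mark is within 8 mm of where it was, and the jar, weight and brush are within 20 mm of where they were (value of joint handle above 2.45 rad and velocity of joint handle below 0.1 rad/s and distance of dial_mark from where it was at the start of the episode below 0.008 m and distance of each of jar, weight, brush from where it was at the start of the episode below 0.02 m); the robot touches nothing.
It fails at once if the regulator dial is turned (its mark moves more than 8 mm) (distance of dial_mark from where it was at the start of the episode above 0.008 m).
It fails at once if the jar, the weight or the brush is moved more than 20 mm or the jar tipped (distance of any of jar, weight, brush from where it was at the start of the episode above 0.02 m or angle between jar's own z axis and vertical above 0.3 rad).
It also fails if it takes over 54 s, if anything falls off the work surface, if the arm or the gripper's body presses on something with over 40 N, if the wrist force passes 120 N, or if a joint passes its speed limit or range.

## Working session

There is one attempt and no reset: what is moved stays moved. The work goes in short steps, Python scripts to look and compute and a shell command to move; the robot and the scene stay as the last step left them, time stands still between calls to the robot, and variables do not carry over. Pictures are saved under pics/ and viewed, at most 10 in all, crops included, and the job is handed in when it is done.

```bash
mkdir -p pics; python3 - <<'E'
from station import readout, viewer, bot
import cv2,numpy as np
s=readout.sense();print(s['t'],s['ee_pos'],s['orientation'],bot.grip_point_offset,s['width'])
for n in("scene","side"):
    c=viewer.capture(n);cv2.imwrite(f"pics/{n}.png",c["pixels"][:,:,::-1]);np.savez(f"pics/{n}.npz",**c)
E
```

```text
0.0 [ 4.99686547e-01 -4.47026309e-06  2.30839221e-01] [-2.22093039e+00 -2.22092336e+00  1.16338307e-03] 0.0187 0.08561393679874939
```

View pics/scene.png

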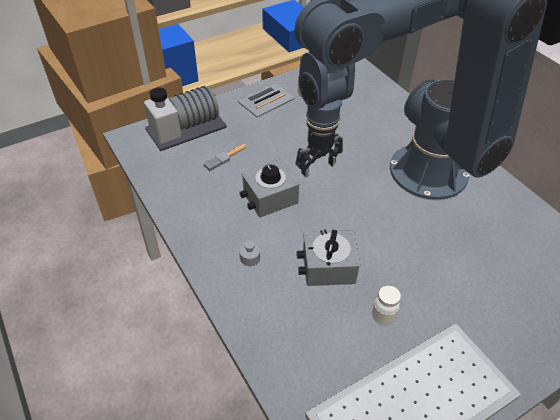

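View pics/side.png

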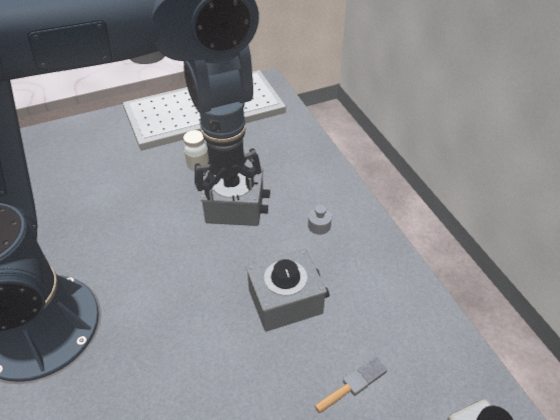

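The scene view shows the starter box with its bar at about (332,245), the regulator dial at (270,175), the jar at (387,303), the weight at (250,254) and the brush at (225,157). In the side view the gripper partly hides the starter. Next I'll enlarge the starter.

```bash
cat > h.py <<'E'
import numpy as np
def ray(c,u,v,z):
    "world point on pixel ray (u,v) at height z"
    R,t=c["R"],c["t"];o=-R.T@t;d=R.T@np.array([(u-c["cx"])/c["fx"],(v-c["cy"])/c["fy"],1])
    return o+d*(z-o[2])/d[2]
def dep(c,u,v):
    z=float(c["range_z"][v,u]);return c["R"].T@(np.array([(u-c["cx"])/c["fx"]*z,(v-c["cy"])/c["fy"]*z,z])-c["t"])
E
python3 - <<'E'
import cv2,numpy as np
from h import *
c=np.load("pics/scene.npz")
p=c["pixels"][215:295,285:375,::-1]
cv2.imwrite("pics/crop1.png",cv2.resize(p,None,fx=7,fy=7,interpolation=cv2.INTER_CUBIC)[:600])
for n,u,v,z in[("axis",332,245,.145),("dial",270,172,.135),("jar",389,295,.11),("weight",249,246,.07)]:print(n,ray(c,u,v,z).round(3))
E
```

```text
axis [0.577 0.195 0.145]
dial [ 0.574 -0.162  0.135]
jar [0.524 0.395 0.11 ]
weight [0.757 0.026 0.07 ]
```

View pics/crop1.png

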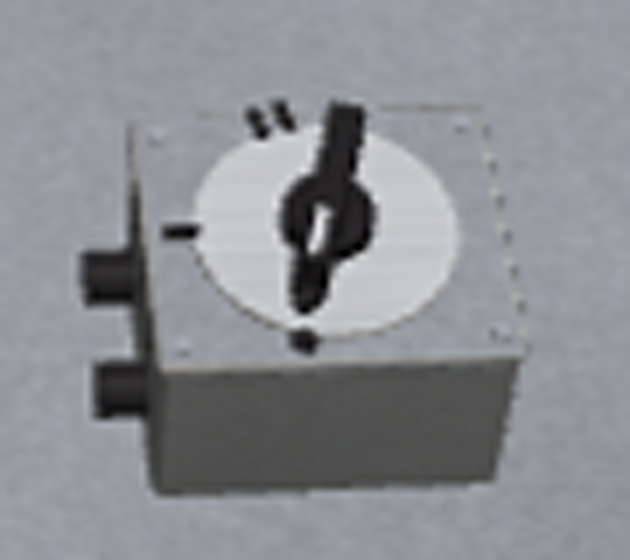

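The crop shows the top corners at (304,232.4), (354.3,230.3), (359.6,266.1) and (307.6,267.9). The marks are one bar at (310.9,248.1), the dot at (328.3,263.7) and two bars at (323.6,232.1). The nose points at the dot, so the handle is off.

```bash
python3 - <<'E'
from h import *
c=np.load("pics/scene.npz")
P=np.array([ray(c,u,v,.1)[:2] for u,v in[(304,232.4),(354.3,230.3),(359.6,266.1),(307.6,267.9)]])
print(P.round(3),P.mean(0).round(3))
x=(P[0]+P[3]-P[1]-P[2])/2;y=(P[2]+P[3]-P[0]-P[1])/2
print(x,np.linalg.norm(x),np.arctan2(x[1],x[0]),np.linalg.norm(y),np.arctan2(-y[0],y[1]))
M=np.array([ray(c,u,v,.101)[:2] for u,v in[(310.9,248.1),(328.3,263.7),(323.6,232.1)]])
# centre from fit of 3 marks
from scipy.optimize import least_squares
f=lambda p:(p[:2]+.061*np.c_[np.cos(p[2]+np.array([0,1.3,-1.3])),np.sin(p[2]+np.array([0,1.3,-1.3]))]-M).ravel()
r=least_squares(f,[.57,.19,0]);print(r.x,r.fun.round(4))
E
```

```text
[[0.599 0.085]
 [0.463 0.155]
 [0.529 0.271]
 [0.661 0.201]] [0.563 0.178]
[ 0.13402456 -0.06986361] 0.15114068579948053 -0.4805221588260817 0.1328256602354115 -0.5033859911997446
[ 0.56061883  0.17425763 -0.4780243 ] [ 0.0002 -0.0001 -0.0003 -0.0002  0.      0.0003]
```

```bash
python3 -m creep '[[0,0,0.75,0.174,0.061,0,0.085],[0,0,0.75,0.174,0.061,0,0.085],[0,0,0.75,0.174,0.061,0,0.085],[0,0,0.75,0.174,0.061,0,0.085],[0,0,0.75,0.174,0.061,0,0.085],[0,0,0.75,0.174,0.061,0,0.085],[0,0,0.75,0.174,0.061,0,0.085],[0,0,0.75,0.174,0.061,0,0.085]]' 60
python3 - <<'E'
from station import readout, viewer
import cv2,numpy as np
from scipy.spatial.transform import Rotation as Ro
s=readout.sense();R=Ro.from_rotvec(s['orientation']).as_matrix();print(s['qpos'],s['ee_pos'],R.round(3))
c=viewer.capture("wrist");cv2.imwrite("pics/w1.png",c["pixels"][:,:,::-1])
T=np.eye(4);T[:3,:3]=R;T[:3,3]=s['ee_pos'];W=np.linalg.inv(T@c["tool_from_camera"])
c["R"]=W[:3,:3];c["t"]=W[:3,3];np.savez("pics/w1.npz",**c)
E
```

```text
t: 0.9
ee_pos: [0.5608, 0.1732, 0.2314]
orientation: [2.879, 1.257, -0.0]
ft_force: [-0.2, -0.2, 0.4]
width: 0.085
finger_force: 0.0
[ 2.99496711e-01  3.98170543e-01  2.19143870e-01  1.39181594e+00
 -4.21877633e-05  2.61784284e+00] [0.5608353  0.17316353 0.23143764] [[ 0.68   0.733 -0.   ]
 [ 0.733 -0.68  -0.   ]
 [-0.     0.    -1.   ]]
```

View pics/w1.png

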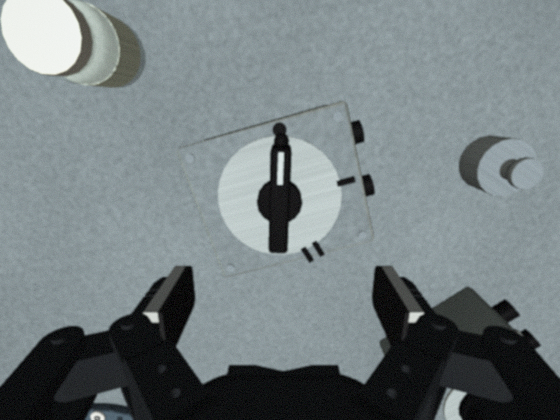

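The wrist view shows the bar vertical, from (280,140) to (278,251), with the hub at about (279,201). The one-bar mark is at (346,181) and the two bars at (313,251). The alignment is good, but q6 has to be flipped half a turn to leave room for clockwise travel.

```bash
python3 - <<'E'
from h import *
from scipy.optimize import least_squares
c=np.load("pics/w1.npz")
M=np.array([ray(c,u,v,.101)[:2] for u,v in[(346.5,181),(313.5,251.5)]])
f=lambda p:(p[:2]+.061*np.c_[np.cos(p[2]+np.array([0,-1.3])),np.sin(p[2]+np.array([0,-1.3]))]-M).ravel()
r=least_squares(f,[.57,.19,0]);print(r.x,r.fun.round(4))
b=ray(c,278.5,251.5,.145);d=ray(c,281.5,145,.145);v=(d-b)[:2];print(b,d,np.linalg.norm(v),np.arctan2(v[1],v[0]),(b[:2]+.035*v/np.linalg.norm(v)))
print("dial centre circle:",((ray(c,218,195,.103)+ray(c,341,195,.103))/2),((ray(c,279,136,.103)+ray(c,279,255,.103))/2))
E
python3 -m creep '[[0,0,-1.57,0,0,0,0.085],[0,0,-1.57,0,0,0,0.085],[0,0,-1.57,0,0,0,0.085],[0,0,-1.57,0,0,0,0.085],[0,0,-1.57,0,0,0,0.085],[0,0,-1.57,0,0,0,0.085],[0,0,-1.57,0,0,0,0.085],[0,0,-1.57,0,0,0,0.085],[0,0,-1.57,0,0,0,0.085],[0,0,-1.57,0,0,0,0.085],[0,0,-1.57,0,0,0,0.085],[0,0,-1.57,0,0,0,0.085]]'
python3 -m creep '[[0,0,-1.57,0,0,0,0.085],[0,0,-1.57,0,0,0,0.085],[0,0,-1.57,0,0,0,0.085],[0,0,-1.57,0,0,0,0.085],[0,0,-1.57,0,0,0,0.085],[0,0,-1.57,0,0,0,0.085],[0,0,-1.57,0,0,0,0.085],[0,0,-1.57,0,0,0,0.085],[0,0,-1.57,0,0,0,0.085],[0,0,-1.57,0,0,0,0.085],[0,0,-1.57,0,0,0,0.085],[0,0,-1.57,0,0,0,0.085]]'
python3 -c "from station import readout as r;print(r.sense()['qpos'])"
```

```text
[ 0.55814016  0.17256769 -0.47406815] [-0.0006 -0.0003  0.0006  0.0003]
[0.53552463 0.15101201 0.145     ] [0.59571227 0.21201197 0.145     ] 0.0856945034062708 0.7921010185986537 [0.56010692 0.17592608]
dial centre circle: [0.56032665 0.17693733 0.103     ] [0.55729651 0.17437986 0.103     ]
t: 2.15
ee_pos: [0.5609, 0.1733, 0.2316]
orientation: [1.149, 2.924, 0.0]
ft_force: [-0.1, -0.1, -0.4]
width: 0.0851
finger_force: 0.0
t: 3.35
ee_pos: [0.561, 0.1736, 0.2314]
orientation: [-1.25, 2.882, -0.0]
ft_force: [-0.4, 0.8, -1.5]
width: 0.0849
finger_force: 0.0
[ 3.00124631e-01  3.98534233e-01  2.19702231e-01  1.39179801e+00
 -1.35459503e-05 -5.18392794e-01]
```

```bash
python3 -m creep '[[0,0,0,0,0,0.03,0.06],[0,0,0,0,0,0.06,0.06],[0,0,0,0,0,0.085,0.06],[0,0,0,0,0,0.1,0.06],[0,0,0,0,0,0.108,0.06],[0,0,0,0,0,0.108,0.06],[0,0,0,0,0,0.108,0.06],[0,0,0,0,0,0.108,0.0],[0,0,0,0,0,0.108,0.0],[0,0,0,0,0,0.108,0.0],[0,0,0,0,0,0.108,0.0],[0,0,0,0,0,0.108,0.0],[0,0,0,0,0,0.108,0.0],[0,0,0,0,0,0.108,0.0],[0,0,0,0,0,0.108,0.0]]' 60
```

```text
t: 4.85
ee_pos: [0.5592, 0.1759, 0.1243]
orientation: [1.253, -2.88, -0.007]
ft_force: [-20.4, 12.5, 18.1]
width: 0.015
finger_force: 59.6
```

```bash
python3 -m creep '[[0,0,0,0,0.003,0,0],[0,0,0.13,0,0.003,0,0],[0,0,0.26,0,0.003,0,0],[0,0,0.39,0,0.003,0,0],[0,0,0.52,0,0.003,0,0],[0,0,0.65,0,0.003,0,0],[0,0,0.65,0,0.003,0,0]]'
```

```text
t: 5.55
ee_pos: [0.5593, 0.1755, 0.1243]
orientation: [-0.257, 3.13, -0.002]
ft_force: [-2.3, -6.3, 9.7]
width: 0.0145
finger_force: 59.3
```

```bash
python3 -m creep '[[0,0,0.13,0,0,0,0],[0,0,0.26,0,0,0,0],[0,0,0.39,0,0,0,0],[0,0,0.52,0,0,0,0],[0,0,0.65,0,0,0,0],[0,0,0.65,0,0,0,0],[0,0,0.65,0,0,0,0]]'
python3 -c "
from station import readout as r;from scipy.spatial.transform import Rotation as Ro
s=r.sense();R=Ro.from_rotvec(s['orientation']).as_matrix();print(R.round(3),s['torque'])
import numpy as np;print(np.arctan2(-R[1,0],-R[0,0]),'want -0.477')"
```

```text
t: 6.25
ee_pos: [0.5591, 0.1747, 0.1243]
orientation: [0.75, 3.049, -0.003]
ft_force: [-3.3, -11.9, 12.1]
width: 0.0149
finger_force: 59.7
[[-0.886  0.464  0.001]
 [ 0.464  0.886 -0.002]
 [-0.002 -0.001 -1.   ]] [-2.47110788  0.62960875 -0.07165502]
-0.4822340026002306 want -0.477
```

Bar angle is at start. Now I'll open, lift clear and wait more than 1 s.

```bash
python3 -m creep '[[0,0,0,0,0,0,0.06],[0,0,0,0,0,0,0.06],[0,0,0,0,0,0,0.06],[0,0,0,0,0,0,0.06],[0,0,0,0,0,-0.03,0.06],[0,0,0,0,0,-0.06,0.06],[0,0,0,0,0,-0.09,0.06],[0,0,0,0,0,-0.108,0.06],[0,0,0,0,0,-0.108,0.06],[0,0,0,0,0,-0.108,0.06],[0,0,0,0,0,-0.108,0.06],[0,0,0,0,0,-0.108,0.06],[0,0,0,0,0,-0.108,0.06],[0,0,0,0,0,-0.108,0.06],[0,0,0,0,0,-0.108,0.06],[0,0,0,0,0,-0.108,0.06],[0,0,0,0,0,-0.108,0.06],[0,0,0,0,0,-0.108,0.06],[0,0,0,0,0,-0.108,0.06],[0,0,0,0,0,-0.108,0.06]]'
python3 - <<'E'
from station import viewer
import cv2
cv2.imwrite("pics/w2.png",viewer.capture("wrist")["pixels"][:,:,::-1])
E
```

```text
t: 8.25
ee_pos: [0.5588, 0.1761, 0.2313]
orientation: [0.748, 3.051, -0.0]
ft_force: [0.3, -1.1, -0.0]
width: 0.0601
finger_force: 0.0
```

View pics/w2.png

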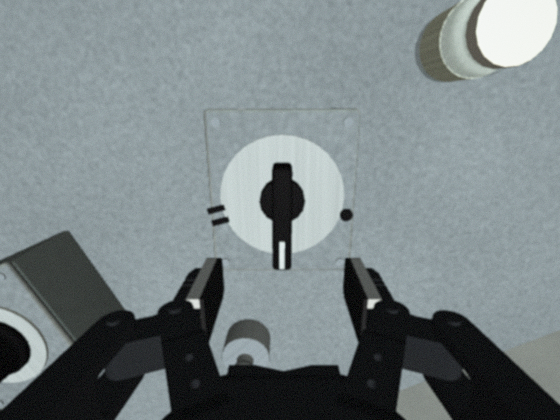

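The handle stands at start: its nose is down at (282,268), between the two bars at (217,215) and the dot at (346,214). I'll wait a little longer, then go back and grip.

```bash
python3 -m creep '[[0,0,0,0,0,0,0.06],[0,0,0,0,0,0,0.06],[0,0,0,0,0,0,0.06],[0,0,0,0,-0.001,0.03,0.06],[0,0,0,0,-0.001,0.06,0.06],[0,0,0,0,-0.001,0.085,0.06],[0,0,0,0,-0.001,0.1,0.06],[0,0,0,0,-0.001,0.107,0.06],[0,0,0,0,-0.001,0.107,0.06],[0,0,0,0,-0.001,0.107,0.06],[0,0,0,0,-0.001,0.107,0],[0,0,0,0,-0.001,0.107,0],[0,0,0,0,-0.001,0.107,0],[0,0,0,0,-0.001,0.107,0],[0,0,0,0,-0.001,0.107,0],[0,0,0,0,-0.001,0.107,0],[0,0,0,0,-0.001,0.107,0],[0,0,0,0,-0.001,0.107,0]]' 60
python3 -m creep '[[0,0,0.13,0,0,0,0],[0,0,0.26,0,0,0,0],[0,0,0.39,0,0,0,0],[0,0,0.52,0,0,0,0],[0,0,0.65,0,0,0,0],[0,0,0.65,0,0,0,0]]'
```

```text
t: 10.1
ee_pos: [0.5584, 0.175, 0.125]
orientation: [0.748, 3.051, -0.0]
ft_force: [-2.9, -2.6, 6.4]
width: 0.0151
finger_force: 58.7
t: 10.7
ee_pos: [0.5582, 0.1748, 0.125]
orientation: [1.69, 2.648, -0.001]
ft_force: [-4.4, -4.0, 8.2]
width: 0.0147
finger_force: 59.1
```

```bash
python3 -m creep '[[0,0,0.13,0,0,0,0],[0,0,0.26,0,0,0,0],[0,0,0.39,0,0,0,0],[0,0,0.52,0,0,0,0],[0,0,0.65,0,0,0,0],[0,0,0.65,0,0,0,0],[0,0,0.65,0,0,0,0]]'
python3 -m creep '[[0,0,0,0,0,0,0.06],[0,0,0,0,0,0,0.06],[0,0,0,0,0,0,0.06],[0,0,0,0,0,0,0.06],[0,0,0,0,0,-0.03,0.06],[0,0,0,0,0,-0.06,0.06],[0,0,0,0,0,-0.09,0.06],[0,0,0,0,0,-0.108,0.06],[0,0,0,0,0,-0.108,0.06],[0,0,0,0,0,-0.108,0.06],[0,0,0,0,0,-0.108,0.06]]'
python3 - <<'E'
from station import viewer
import cv2
cv2.imwrite("pics/w3.png",viewer.capture("wrist")["pixels"][:,:,::-1])
E
```

```text
t: 11.4
ee_pos: [0.5579, 0.1747, 0.1249]
orientation: [2.442, 1.975, -0.001]
ft_force: [-6.7, -4.6, 10.2]
width: 0.0147
finger_force: 59.3
t: 12.5
ee_pos: [0.5579, 0.1751, 0.2312]
orientation: [-2.442, -1.976, 0.002]
ft_force: [0.6, -0.7, -0.7]
width: 0.06
finger_force: 0.0
```

View pics/w3.png

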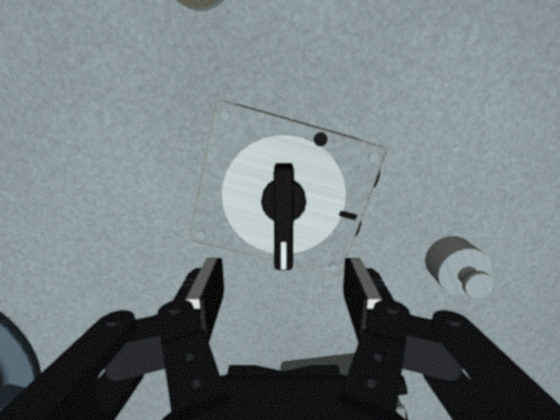

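The handle's nose is at (283,268) and now covers the two-bar mark; the dot is at (320,139) and the one bar at (347,215). That is run, and the gripper is clear.

```bash
python3 -c "from station import ticket;print(ticket.hand_in())"
```

```text
the job is handed in; nothing more can be done
None
```

The pump was started as asked: the handle stood released at start for over a second, then was turned on to run and left there; the gripper kept clear of the dial, jar, weight and brush, and the job is handed in (no verdict was returned).

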